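# Take the brush-washing pail off its keeper hook and stand it in the drip dish

### The arm

A 6-joint arm with a two-finger parallel gripper is mounted at the origin on the work surface. World frame = base frame: x ahead of the robot, y to its left, z up, the work surface at z = 0. Lengths are in m, angles in rad, forces in N, time in s.
With the tool pointing down it reaches from about 0.275 to 0.875 m from the base axis. Payload 12.5 kg.
Tool frame: the origin (TCP) lies on the centre line of the jaws, within the pads' length; the fingertips stand 14 mm ahead of it and the grasp point (between the pads) lies 5 mm behind it; x points along the fingers, y is the direction in which the jaws open and shut, and the axes are right-handed (so a half turn about x gives the same grasp; the last joint's range is limited). The gripper opens to 85 mm and grips with 20 to 120 N. Pads are 22 mm wide; open, the fingers measure 114 mm over their backs; the gripper's body (76 mm by 85 mm) begins 54 mm behind the grasp point. The pads swing forward as they close: fully open they stand 13 mm farther back than shut.
Start: joints at [1.097, 0.351, 1.652, -0, 1.139, -0.085], TCP at [0.208, 0.509, 0.213] pointing down, gripper open.
Joint ranges: [-2.75, 2.75], [-0.79, 2.1], [0.01, 2.65], [-1.57, 4.71], [0.07, 3.14], [-2.87, 2.87]. Speed limits (rad/s): [2.22, 2.22, 2.79, 3.14, 3.14, 3.14].

### API

Orientations are given as a unit quaternion [x, y, z, w].
In Python, from cell import bot gives the robot as it stands.
- The arm moves only by the tool send_rows, never from a script. Its argument "plan" is a list of rows, each a list of 3 entries, a list of its own where there are three numbers: the opening in per cent of the stroke, from 0 (shut) to 100 (fully open), then the shift along the tool's x, y, z in cm, then the turn, a rotation vector about the tool's x, y, z in degrees. A call has 1 to 12 rows; each row is the pose to reach, as a shift and turn from the pose commanded when the call began, along the tool's axes at that moment; what a row does not reach only later rows make up. A row lasts 1/12 s, in which the tool goes at most 41.7 mm and 7.16 degrees, less where a joint would pass 70% of its speed; a pose out of reach is approached as far as the arm can. A call with a gripper value outside its range is refused whole. The fingers move at their own pace and stop on an object; "grip_force" is the grip in N (left out, the last holds). Time passes only in rows, so rows that repeat a pose let the fingers close. It gives the time, the measured TCP pose, the force and the opening at its end, in the units of the state.
- bot.observe(): the state, without advancing time (a new reading comes with each control period).
- bot.capture(name): name is "scene" or "top" or "wrist"; returns a dict with "image" (420x560x3 uint8, red, green, blue), "fx", "fy", "cx", "cy" (pixels), "R" (3x3) and "t" (3): a world point X has camera coordinates R X + t; the wrist camera has in their place "mount" (4x4, takes a point from camera to tool coordinates, whose origin is the TCP and whose axes are the tool frame's). Camera axes: x right, y down, z forward; pixel columns grow to the right and rows downward; lengths in m; the calibration is good to about 2 mm. A picture is of the moment at which its call begins: read the wrist's pose just before it. There is no depth.
- bot.job_done(): hands the job in, once; it reports no verdict.
The state is a dict: "clock": time; "qpos": joint angles; "dq": joint speeds; "joint_torque": joint torques, N m; "eef_pos": TCP position; "eef_rot": TCP orientation; "contact_force": force on the tool from outside, world axes, zero at the start; "moment": the same for the moment, N m; "finger_gap": finger opening in m.
Only numpy, scipy, OpenCV 4.12 (cv2) and the standard library are available. Lean on these libraries where they do the work, as an engineer would, in place of code of your own. Each camera call takes 0.05 s, during which the arm holds its last target. There are 200 camera calls.

### The job

The wooden brush-washing pail hangs by its crossbar from the hook of the red drying stand. Hold it by the crossbar, press the hook's sprung brass keeper up with the crossbar itself and draw the pail off over the hook's tip without wrenching the hook, then set it gently and upright inside the rim of the round drip dish and let go. Leave the other things on the counter where they are.

Things in the scene. Friction and masses are not known exactly. Their poses are not given: they have to be found in the camera images.
- stand: Red lacquered drying stand, fixed: foot 205 x 150 mm, 12 mm thick (x -71 to +134, y -75 to +75 mm), turned column 258 mm tall, up to 32 mm thick above its base, and a steel hook. Origin on the counter straight below the hook's seat. x points from the seat back to the column (axis at x = +96 mm), so the hook's mouth faces -x; z up. The hook lies in the plane y = 0, 14 mm wide.
- seat (a point): Middle of the flat top of the hook's seat, 226 mm above the counter, axes as the stand's. The pail's crossbar rests across it. Open from x = -15 mm (tip's inner face) to +17 mm (back of the hook, rising to 24 mm above the seat and running back to the column). Nothing stands over 33 mm above the seat while the keeper is shut.
- hook_tip (a point): Top of the hook's rounded tip, 14 mm above the seat and at x = -21.5 mm of the stand; the tip is 12 mm thick. To leave the hook the crossbar must pass over it, under the keeper, towards -x of the stand. With the crossbar's underside 17 to 21 mm above the seat it clears the tip and can be drawn straight forward.
- keeper (a joint): Sprung brass keeper, 12 mm wide: from its pin (x = +25 mm, 27 mm above the seat) it slopes down to rest over the tip and ends in an upturned lip, shutting the mouth. Angle in rad: 0 shut, grows as its front swings up, stop at 1.0. Spring 0.04 N m at 0, 0.08 at 0.5 rad. The rising crossbar lifts it to 0.3 to 0.6 rad (2 to 6 N); raised over 24 mm straight up, the bar jams. It snaps shut by itself.
- crossbar (a point): Centre of the pail's fixed crossbar, along this point's y, 16 mm wide (x), 12 mm high, clear for 55 mm either side of the centre. The hook takes the middle: hold it 35 to 42 mm to one side, fingers closing along x, firmly (50 N or more), as the load hangs off-centre. It starts across the seat, its x along the stand's x. z: the pail's upright axis.
- pail_foot (a point): Centre of the underside of the pail's foot, 156 mm below the crossbar's centre. The pail is loose, 0.2 to 0.4 kg, pale cedar with two brass hoops: round, 120 mm across the rim, 104 mm across the foot, 85 mm tall; two long staves 30 mm wide carry the crossbar at their tops. z: its upright axis.
- dish_floor (a point): Centre of the inner floor of the drip dish, a pale green round saucer with a blue rim fixed on the counter: floor 5 mm above the counter, 118 mm across inside at the floor, 144 mm across the rim, rim 13 mm above the counter.
- inkstone_mid (a point): Bystander: round black lidded inkstone, 106 mm across, 34 mm tall; its centre. Leave alone.
- paste_jar_mid (a point): Bystander: lidded white porcelain jar with blue lines, 68 mm across, 41 mm tall; its centre. Leave alone.
- brush_rest_mid (a point): Bystander: five-peaked porcelain brush rest, 100 mm along its y, 22 mm wide, 41 mm tall; its centre. Leave alone.
- paperweight_mid (a point): Bystander: dark wooden bar paperweight, 190 mm along its y, 30 mm wide, 30 mm tall with its knob; its centre. Leave alone.
- seal_mid (a point): Bystander: green stone seal standing upright, 34 mm square, 66 mm tall; its centre. Leave alone.
- ink_box_mid (a point): Bystander: dark red ink-stick box, 120 mm along its y, 60 mm wide, 26 mm tall; its centre. Leave alone.
There are look-alikes about, which are no part of the job. What is shaped like the part that bears crossbar but turquoise is not meant.

How it is judged:
On the way, in this order (a step that is already met when the one before it is completed fails the run):
1. the keeper is pressed open by the pail's crossbar, not by the fingers (value of joint keeper above 0.2 rad and contact force between pail and keeper above 0.3 N and contact force between the fingers and stand below 0.5 N), for 0.1 s.
2. the pail is off the hook and the keeper has snapped shut (horizontal distance between crossbar and seat above 0.05 m and value of joint keeper below 0.08 rad and contact force between pail and stand below 0.2 N), for 0.1 s.
At the end, for the whole second after the job is handed in: The pail stands upright (within 0.06 rad) and at rest with its foot flat on the floor of the drip dish, inside the rim (foot centre within 14 mm of the dish's centre, height within 4 mm), released; the keeper is shut (below 0.08 rad); no bystander moved more than 25 mm (horizontal distance between pail_foot and dish_floor below 0.014 m and z of pail_foot in the frame of dish_floor between -0.004 and 0.004 m and angle between pail_foot's own z axis and vertical below 0.06 rad and linear speed of pail below 0.02 m/s and value of joint keeper below 0.08 rad); the robot touches nothing.
It fails at once if the hook is wrenched: the pail presses on the stand with more than 15 N (contact force between pail and stand above 15 N).
It fails at once if the pail is set down hard: it strikes the dish with more than 40 N (contact force between pail and dish above 40 N).
It fails at once if the pail is let fall (moves faster than 0.35 m/s while not held) (linear speed of pail above 0.35 m/s and contact force between the fingers and pail below 0.3 N).
It fails at once if the pail is tipped by more than 0.6 rad (angle between pail_foot's own z axis and vertical above 0.6 rad).
It fails at once if a bystander is moved by more than 25 mm (distance of any of inkstone_mid, paste_jar_mid, brush_rest_mid, paperweight_mid, seal_mid, ink_box_mid from where it was at the start of the episode above 0.025 m).
It also fails if it takes over 50 s, if anything falls off the work surface, if the arm or the gripper's body presses on something with over 40 N, if the wrist force passes 120 N, or if a joint passes its speed limit or range.

## Working session

There is one attempt and no reset: what is moved stays moved. The work goes in short steps, Python scripts to look and compute and a tool call to move; the robot and the scene stay as the last step left them, time stands still between calls to the robot, and variables do not carry over. Pictures are saved under pics/ and viewed, about 8 in all and at most 12, crops included, and the job is handed in when it is done.

Besides the shell and the picture viewer there is one more tool, called in YAML: its name, and indented under it one key for each argument. send_rows: Moves the arm, as the interface text tells. Its arguments: {"type":"object","properties":{"plan":{"type":"array"},"grip_force":{"type":"number"}},"required":["plan"]}

```bash
mkdir -p pics; python3 - <<'E'
from cell import bot
import cv2,numpy as np,json
s=bot.observe();print(s['clock'],s['eef_pos'],s['eef_rot'],s['finger_gap'])
for n in['scene','top']:
    c=bot.capture(n);cv2.imwrite(f'pics/{n}0.png',c['image'][:,:,::-1])
    print(n,[c[k] for k in('fx','fy','cx','cy')],np.round(c['R'],4).tolist(),np.round(c['t'],4).tolist())
E
```

```text
0.0 [0.20829428 0.50864434 0.2122398 ] [ 0.13619073  0.6939106  -0.13700967  0.69366312] 0.08564465985205065
scene [474.1705470522594, 474.1705470522594, 275.9994185668734, 205.40689548254022] [[0.5754, 0.8177, 0.0182], [0.5805, -0.3927, -0.7133], [-0.5761, 0.421, -0.7007]] [-0.3254, -0.184, 1.7558]
top [519.6574318361519, 519.6574318361519, 286.8822143208223, 211.20986469189452] [[-0.004, -0.9999, 0.0095], [-0.9888, 0.0026, -0.1493], [0.1492, -0.01, -0.9888]] [-0.0167, 0.5309, 1.447]
```

View pics/scene0.png

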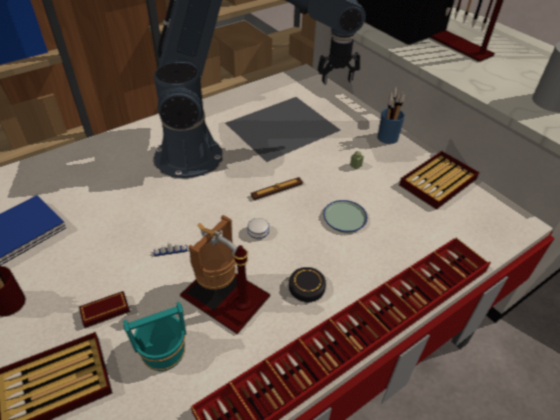

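View pics/top0.png

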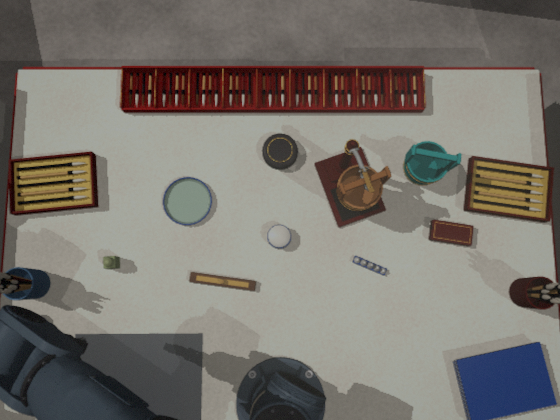

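The wanted pail is the cedar one on the red stand: scene (215,262), top (360,187). The look-alike is the turquoise pail at scene (160,340), top (430,162), which I'll avoid. The dish is at top (188,201). Next I'll take close crops of the pail, hook and dish.

```bash
python3 - <<'E'
import cv2,numpy as np
a=cv2.imread('pics/top0.png')[130:235,305:405];b=cv2.imread('pics/scene0.png')[205:335,170:280]
f=lambda i:cv2.resize(i,(400,int(i.shape[0]*400/i.shape[1])),interpolation=cv2.INTER_CUBIC)
a,b=f(a),f(b);h=max(len(a),len(b));p=lambda i:np.vstack([i,np.zeros((h-len(i),400,3),np.uint8)])
cv2.imwrite('pics/crop0.png',np.hstack([p(a),p(b)]))
# dish: segment green in top
im=cv2.imread('pics/top0.png');hsv=cv2.cvtColor(im,cv2.COLOR_BGR2HSV)[155:245,150:230]
m=((hsv[...,1]>35)&(hsv[...,0]>40)).astype(np.uint8)
c=max(cv2.findContours(m,0,1)[0],key=cv2.contourArea);print(cv2.fitEllipse(c),cv2.boundingRect(c))
E
```

```text
((36.95625686645508, 45.71182632446289), (46.81334686279297, 48.34483337402344), 63.407230377197266) (13, 22, 49, 48)
```

View pics/crop0.png

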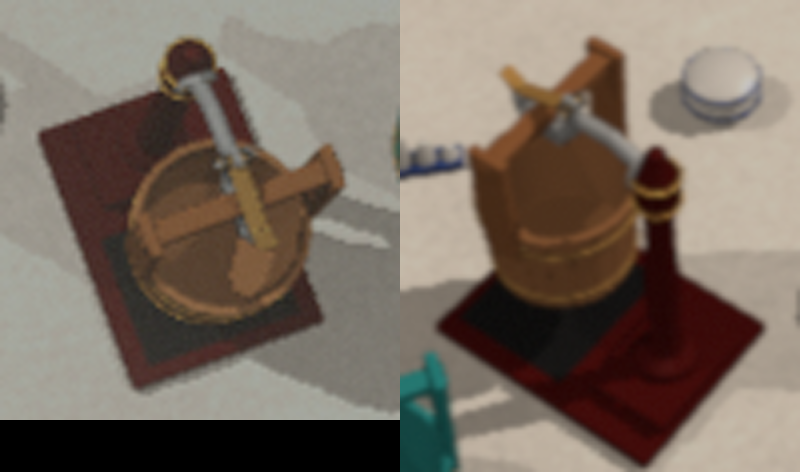

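The crop confirms the cedar pail hanging on the red stand, with its crossbar running from crop-left (150,235) to (332,165) under the brass keeper. The foot corners are at crop-left (40,130), (137,390) and (322,320), and crop-right (437,327), (765,326) and (648,466). I'll fit the stand pose from those corners.

```bash
cat > h.py <<'E'
import numpy as np
T=dict(f=519.657,c=(286.882,211.21),R=np.array([[-0.004,-0.9999,0.0095],[-0.9888,0.0026,-0.1493],[0.1492,-0.01,-0.9888]]),t=np.array([-0.0167,0.5309,1.447]))
S=dict(f=474.17,c=(275.999,205.407),R=np.array([[0.5754,0.8177,0.0182],[0.5805,-0.3927,-0.7133],[-0.5761,0.421,-0.7007]]),t=np.array([-0.3254,-0.184,1.7558]))
def ray(C,p,z):
    d=C['R'].T@np.array([(p[0]-C['c'][0])/C['f'],(p[1]-C['c'][1])/C['f'],1]);o=-C['R'].T@C['t'];return o+d*(z-o[2])/d[2]
def proj(C,X):
    q=C['R']@np.asarray(X)+C['t'];return q[:2]/q[2]*C['f']+np.array(C['c'])
E
python3 - <<'E'
from h import *
from scipy.optimize import least_squares
tl=lambda u,v:(305+u/4,130+v/4); sl=lambda u,v:(170+u/3.636,205+v/3.636)
for n,p in dict(A=(40,130),B=(137,390),C=(322,320)).items(): print(n,ray(T,tl(*p),.012))
for p in[(437,327),(765,326),(648,466)]: print('s',ray(S,sl(*p),.012))
obs=[(T,tl(40,130),(.134,1)),(T,tl(137,390),(-.071,1)),(T,tl(322,320),(-.071,-1)),(S,sl(437,327),(-.071,-1)),(S,sl(765,326),(.134,1)),(S,sl(648,466),(.134,-1))]
def W(p,l):
    c,s=np.cos(p[2]),np.sin(p[2]);return np.array([p[0]+c*l[0]-s*l[1],p[1]+s*l[0]+c*l[1],l[2]])
f=lambda p:np.concatenate([proj(C,W(p,(l[0],.075*l[1],.012)))-uv for C,uv,l in obs])
r=least_squares(f,[.6,-.2,0]);print(r.x,np.degrees(r.x[2]),np.round(r.fun,1))
for n,l in dict(bar=(0,0,.238),tip=(-.0215,0,.24),finial=(.096,0,.27),barP=(0,.06,.238),barM=(0,-.06,.238)).items():
    X=W(r.x,l);a=proj(T,X);b=proj(S,X);print(n,X,'crop',(a-(305,130))*4,(b-(170,205))*3.636)
print('dish',ray(T,(150+36.96,155+45.7),.005),ray(T,(188,201),.013))
print('dish scene',ray(S,(345,216),.013))
E
```

```text
A [ 0.68062045 -0.10255831  0.012     ]
B [ 0.4868147 -0.1706843  0.012    ]
C [ 0.53789661 -0.3069453   0.012     ]
s [ 0.71736497 -0.05923304  0.012     ]
s [0.85816213 0.14794945 0.012     ]
s [ 0.89783038 -0.00542091  0.012     ]
[ 0.68150031 -0.09417174  0.67239028] 38.525125197577836 [-50.8 -19.3 -31.6 -31.3 -38.5 -44.9 -51.1  12.7 -55.  -12.2 -34.9  -5.9]
bar [ 0.68150031 -0.09417174  0.238     ] crop [49.30411802 42.14231996] [376.56320605 118.96497958]
tip [ 0.66468011 -0.10756318  0.24      ] crop [71.09339405 67.06545169] [345.96265854 109.87552844]
finial [ 0.75660448 -0.03437739  0.27      ] crop [-44.80652293 -89.2465865 ] [519.40529263 119.04540234]
barP [ 0.64412885 -0.04723163  0.238     ] crop [-24.46998214  99.74333052] [401.15853828  57.17017708]
barM [ 0.71887178 -0.14111185  0.238     ] crop [122.40265959 -14.931231  ] [350.1469988  185.33465875]
dish [0.5680428  0.27410239 0.005     ] [0.56577101 0.26957638 0.013     ]
dish scene [0.57237455 0.26707103 0.013     ]
```

The right-hand crop coordinates need the 400 px panel offset taken off, so I'll rerun with that.

```bash
cat > fit.py <<'E'
from h import *
from scipy.optimize import least_squares
tl=lambda u,v:(305+u/4,130+v/4); sl=lambda u,v:(170+(u-400)/3.636,205+v/3.636)
obs=[(T,tl(40,130),(.134,1)),(T,tl(137,390),(-.071,1)),(T,tl(322,320),(-.071,-1)),(S,sl(437,327),(-.071,-1)),(S,sl(765,326),(.134,1)),(S,sl(648,466),(.134,-1))]
for C,p,l in obs: print(l,ray(C,p,.012))
def W(p,l):
    c,s=np.cos(p[2]),np.sin(p[2]);return np.array([p[0]+c*l[0]-s*l[1],p[1]+s*l[0]+c*l[1],l[2]])
E
python3 - <<'E'
from fit import *
# scene sides: try both assignments
for sg in(1,-1):
    o=[(C,uv,(l[0],l[1]*(sg if C is S else 1))) for C,uv,l in obs]
    f=lambda p:np.concatenate([proj(C,W(p,(l[0],.075*l[1],.012)))-uv for C,uv,l in o])
    r=least_squares(f,[.6,-.2,0.3]);print(sg,r.x,np.degrees(r.x[2]),np.round(r.fun,1))
    for n,l in dict(bar=(0,0,.238),tip=(-.0215,0,.24),finial=(.096,0,.27),barP=(0,.06,.238),barM=(0,-.06,.238)).items():
        X=W(r.x,l);a=proj(T,X);b=proj(S,X);print(n,np.round(X,3),'crop',(a-(305,130))*4,(b-(170,205))*3.636+(400,0))
E
```

```text
(0.134, 1) [ 0.68062045 -0.10255831  0.012     ]
(-0.071, 1) [ 0.4868147 -0.1706843  0.012    ]
(-0.071, -1) [ 0.53789661 -0.3069453   0.012     ]
(-0.071, -1) [ 0.54642987 -0.30880171  0.012     ]
(0.134, 1) [ 0.68572184 -0.103825    0.012     ]
(0.134, -1) [ 0.73660907 -0.23981729  0.012     ]
1 [ 0.58249175 -0.21580817  0.34528174] 19.783186686826475 [-0.9 -0.9 -0.5 -1.2  1.2 -1.1 -1.4 -1.1  0.6 -1.3 -1.  -0.5]
bar [ 0.582 -0.216  0.238] crop [245.56720315 195.13888872] [544.62762112 103.97961674]
tip [ 0.562 -0.223  0.24 ] crop [258.6077335 226.2262978] [520.23460662  88.14983418]
finial [ 0.673 -0.183  0.27 ] crop [197.39241261  40.86140273] [655.16287    136.00607989]
barP [ 0.562 -0.159  0.238] crop [156.11397859 227.19279968] [601.3761366   52.07516104]
barM [ 0.603 -0.272  0.238] crop [334.52739228 163.2616479 ] [484.30761071 159.15070417]
-1 [ 0.59500202 -0.24132808  0.646487  ] 37.0409766999292 [ -0.5   7.9  18.4  -2.2  12.1 -15.4  18.  -26.6 -23.7  37.7  27.2 -46.2]
bar [ 0.595 -0.241  0.238] crop [285.68091966 175.5083637 ] [520.26287672 131.62012989]
tip [ 0.578 -0.254  0.24 ] crop [307.7683975  201.63472861] [490.27528061 121.80798274]
finial [ 0.672 -0.183  0.27 ] crop [197.73431763  42.73911084] [653.92455327 134.9579953 ]
barP [ 0.559 -0.193  0.238] crop [210.78633407 232.30853731] [556.13336248  69.26363644]
barM [ 0.631 -0.289  0.238] crop [359.90348877 119.21784846] [481.72829079 198.6078387 ]
```

The stand fit is within about 1.3 px. The seat is at (0.582, -0.216) with yaw 19.8°, and the bar projection matches the picture. I'll write a helper that turns a target into a tool shift and turn.

```bash
cat > go.py <<'E'
from cell import bot
import numpy as np
from scipy.spatial.transform import Rotation as Ro
def delta(target,yawdeg,sgn=1):
    "tool x down, tool y = sgn*(cos,sin)(yaw)"
    s=bot.observe();R=Ro.from_quat(s['eef_rot']);a=np.radians(yawdeg)
    x=np.array([0,0,-1.]);y=sgn*np.array([np.cos(a),np.sin(a),0]);D=Ro.from_matrix(np.c_[x,y,np.cross(x,y)])
    print('clk',s['clock'],'q',np.round(s['qpos'],2),'pos',np.round(s['eef_pos'],4),'F',np.round(s['contact_force'],1))
    print('tool axes',np.round(R.as_matrix(),3).tolist())
    print('shift cm',np.round(R.inv().apply(np.array(target)-s['eef_pos'])*100,2),'turn',np.round((R.inv()*D).as_rotvec(degrees=True),2))
E
python3 - <<'E'
from go import *
a=np.radians(19.8);ey=np.array([-np.sin(a),np.cos(a)])
g=np.array([.5825,-.2158])+.039*ey;print(g)
for s in(1,-1):delta([*g,.33],19.8,s)
E
```

```text
[ 0.56928922 -0.17910565]
clk 0.1 q [ 1.1   0.35  1.65 -0.    1.14 -0.08] pos [0.2083 0.5087 0.2123] F [-1.   0.6  0.1]
tool axes [[-0.0, 0.379, 0.925], [-0.001, 0.925, -0.379], [-1.0, -0.001, -0.0]]
shift cm [-11.72 -49.97  59.47] turn [4.792e+01 2.000e-02 6.000e-02]
clk 0.1 q [ 1.1   0.35  1.65 -0.    1.14 -0.08] pos [0.2083 0.5087 0.2123] F [-1.   0.6  0.1]
tool axes [[-0.0, 0.379, 0.925], [-0.001, 0.925, -0.379], [-1.0, -0.001, -0.0]]
shift cm [-11.72 -49.97  59.47] turn [-1.3208e+02 -7.0000e-02  2.0000e-02]
```

send_rows:
  plan:
    - [100,[-6,0,0],[0,0,0]]
    - [100,[-11.7,-2,2],[4,0,0]]
    - [100,[-11.7,-5,6],[8,0,0]]
    - [100,[-11.7,-8,9],[12,0,0]]
    - [100,[-11.7,-11,12],[16,0,0]]
    - [100,[-11.7,-13,16],[20,0,0]]
    - [100,[-11.7,-16,19],[24,0,0]]
    - [100,[-11.7,-19,22],[28,0,0]]
    - [100,[-11.7,-21,25],[32,0,0]]
    - [100,[-11.7,-23,28],[36,0,0]]
    - [100,[-11.7,-26,31],[40,0,0]]
    - [100,[-11.7,-28,34],[48,0,0]]

```text
clock: 1.1
eef_pos: [0.4085, 0.1331, 0.3298]
eef_rot: [0.404, 0.581, -0.404, 0.581]
contact_force: [1.6, 1.2, 0.9]
finger_gap: 0.0853
```

```bash
python3 - <<'E'
from go import *
delta([.563,-.179,.36],19.8)
E
```

```text
clk 1.1 q [ 0.21  0.02  1.77 -0.    1.36 -0.15] pos [0.4085 0.1331 0.3298] F [1.6 1.2 0.9]
tool axes [[-0.0, 0.937, 0.349], [-0.0, 0.349, -0.937], [-1.0, -0.0, 0.0]]
shift cm [-3.02  3.59 34.64] turn [0.61 0.   0.  ]
```

send_rows:
  plan:
    - [100,[-1,0.5,3],[0,0,0]]
    - [100,[-2,1,6.5],[0,0,0]]
    - [100,[-3,1.5,10],[0,0,0]]
    - [100,[-3,2,13.5],[0,0,0]]
    - [100,[-3,2.5,17],[0,0,0]]
    - [100,[-3,3,20.5],[0,0,0]]
    - [100,[-3,3,24],[0,0,0]]
    - [100,[-3,3.5,27.5],[0,0,0]]
    - [100,[-3,3.5,30.5],[0,0,0]]
    - [100,[-3,3.5,33],[0.5,0,0]]
    - [100,[-3,3.5,34.5],[0.5,0,0]]
    - [100,[-3,3.5,34.5],[0.5,0,0]]

```text
clock: 2.1
eef_pos: [0.5626, -0.178, 0.3586]
eef_rot: [0.406, 0.579, -0.406, 0.578]
contact_force: [-0.0, -0.3, 0.2]
finger_gap: 0.0855
```

```bash
python3 - <<'E'
from go import *
import cv2
from fit import W
s=bot.observe();c=bot.capture('wrist');cv2.imwrite('pics/w1.png',c['image'][:,:,::-1])
print(s['eef_pos'],np.round(c['mount'],3).tolist(),c['fx'],c['cx'],c['cy'])
np.savez('w1.npz',pos=s['eef_pos'],rot=s['eef_rot'],m=c['mount'],k=[c['fx'],c['cx'],c['cy']])
E
```

```text
(0.134, 1) [ 0.68062045 -0.10255831  0.012     ]
(-0.071, 1) [ 0.4868147 -0.1706843  0.012    ]
(-0.071, -1) [ 0.53789661 -0.3069453   0.012     ]
(-0.071, -1) [ 0.54642987 -0.30880171  0.012     ]
(0.134, 1) [ 0.68572184 -0.103825    0.012     ]
(0.134, -1) [ 0.73660907 -0.23981729  0.012     ]
[ 0.5626478  -0.17800801  0.35860363] [[0.001, -0.261, 0.965, -0.161], [1.0, 0.0, -0.0, -0.001], [-0.0, 0.965, 0.261, -0.066], [0.0, 0.0, 0.0, 1.0]] 328.51463816969823 278.0178911827751 205.4552108244633
```

View pics/w1.png

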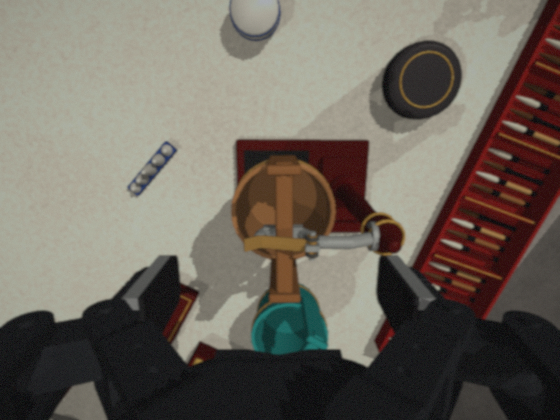

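The wrist view shows the bar vertical in the image, with its centreline at about column 285 and ends at rows 157 and 300. The hook crosses it at about row 241, so the yaw is aligned.

```bash
cat > wr.py <<'E'
import numpy as np
from scipy.spatial.transform import Rotation as Ro
def wpt(fn,p,z):
    d=np.load(fn);f,cx,cy=d['k'];m=d['m'];R=Ro.from_quat(d['rot'])
    v=R.apply(m[:3,:3]@[(p[0]-cx)/f,(p[1]-cy)/f,1]);o=R.apply(m[:3,3])+d['pos'];return o+v*(z-o[2])/v[2]
E
python3 - <<'E'
from wr import *
import cv2
for p in[(284,185),(285,215),(286,270),(285,157),(286,300),(285,241)]:print(p,wpt('w1.npz',p,.238))
im=cv2.imread('pics/w1.png')
for r in(185,200,215,270,285):print(r,[tuple(int(k) for k in im[r,c]) for c in range(270,302,2)])
c=cv2.resize(im[140:310,220:420],None,fx=4,fy=3.5,interpolation=cv2.INTER_CUBIC);cv2.imwrite('pics/w1c.png',c)
E
```

```text
(284, 185) [ 0.56307065 -0.16896562  0.238     ]
(285, 215) [ 0.57336741 -0.19435108  0.238     ]
(286, 270) [ 0.59290073 -0.24458748  0.238     ]
(285, 157) [ 0.55545383 -0.14579369  0.238     ]
(286, 300) [ 0.60386747 -0.27424202  0.238     ]
(285, 241) [ 0.58196816 -0.21766464  0.238     ]
185 [(34, 57, 81), (37, 58, 81), (36, 57, 81), (40, 69, 104), (49, 81, 124), (52, 84, 127), (48, 81, 126), (51, 83, 125), (51, 85, 127), (49, 84, 125), (49, 83, 124), (41, 72, 107), (35, 64, 95), (42, 69, 98), (45, 68, 99), (41, 68, 98)]
200 [(35, 59, 81), (37, 58, 82), (34, 55, 80), (39, 66, 101), (48, 81, 122), (50, 82, 125), (48, 83, 126), (51, 85, 128), (49, 85, 127), (48, 83, 126), (45, 81, 121), (40, 70, 103), (37, 62, 89), (44, 66, 94), (44, 69, 100), (42, 69, 99)]
215 [(54, 90, 128), (56, 89, 128), (47, 81, 117), (42, 70, 106), (45, 80, 120), (50, 82, 125), (51, 83, 126), (51, 85, 127), (51, 86, 126), (49, 83, 126), (49, 83, 125), (42, 71, 104), (34, 56, 82), (37, 57, 84), (37, 58, 83), (39, 59, 84)]
270 [(69, 79, 87), (27, 40, 55), (16, 33, 50), (37, 58, 85), (40, 74, 113), (46, 81, 122), (51, 85, 124), (47, 81, 124), (48, 80, 122), (48, 81, 124), (48, 80, 122), (41, 69, 103), (37, 58, 86), (68, 84, 102), (130, 143, 150), (138, 152, 157)]
285 [(46, 55, 67), (18, 32, 49), (19, 35, 52), (30, 50, 81), (47, 77, 115), (50, 83, 126), (43, 79, 121), (48, 81, 125), (46, 82, 124), (43, 79, 121), (47, 80, 122), (37, 66, 102), (32, 54, 82), (32, 53, 81), (42, 70, 90), (66, 93, 102)]
```

View pics/w1c.png

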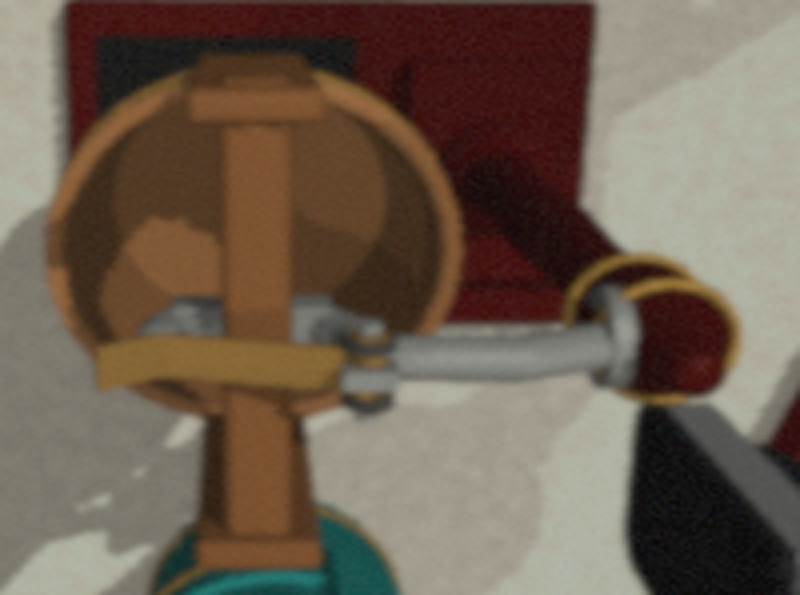

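```bash
python3 - <<'E'
from go import *
delta([.5677,-.1784,.227],20.2)
E
```

```text
clk 2.15 q [-0.38  0.32  1.33 -0.    1.49 -0.73] pos [ 0.5623 -0.1765  0.3589] F [-0.2 -0.   0.2]
tool axes [[-0.001, 0.94, 0.341], [0.001, 0.341, -0.94], [-1.0, -0.001, -0.001]]
shift cm [13.19  0.46  0.38] turn [-0.23 -0.06  0.06]
```

send_rows:
  plan:
    - [100,[2,0.2,0.1],[0,0,0]]
    - [100,[4,0.4,0.3],[0,0,0]]
    - [100,[6,0.5,0.3],[0,0,0]]
    - [100,[8,0.5,0.3],[0,0,0]]
    - [100,[9.5,0.5,0.3],[0,0,0]]
    - [100,[11,0.5,0.3],[0,0,0]]
    - [100,[12,0.5,0.3],[0,0,0]]
    - [100,[12.8,0.5,0.3],[0,0,0]]
    - [100,[13.2,0.5,0.3],[0,0,0]]
    - [100,[13.2,0.5,0.3],[0,0,0]]
    - [70,[13.2,0.5,0.3],[0,0,0]]
  grip_force: 60

```text
clock: 3.07
eef_pos: [0.5683, -0.1765, 0.2283]
eef_rot: [0.405, 0.579, -0.405, 0.58]
contact_force: [-0.1, -0.3, -0.1]
finger_gap: 0.0757
```

```bash
python3 - <<'E'
from go import *
import cv2
s=bot.observe();c=bot.capture('wrist');i=c['image'][:,:,::-1]
cv2.imwrite('pics/w2.png',i)
print(s['eef_pos'],s['contact_force'],s['finger_gap'])
E
```

```text
[ 0.56827815 -0.17653969  0.22834234] [-0.13981031 -0.33001025 -0.12960072] 0.0756618754854503
```

View pics/w2.png

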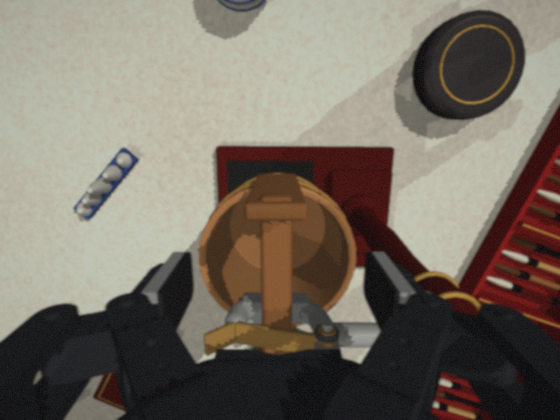

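The bar is centred between the fingers: bar at column 277, finger inner edges at about 190 and 365. I'll close on it.

send_rows:
  plan:
    - [40,[0,0,0],[0,0,0]]
    - [25,[0,0,0],[0,0,0]]
    - [18,[0,0,0],[0,0,0]]
    - [0,[0,0,0],[0,0,0]]
    - [0,[0,0,0],[0,0,0]]
    - [0,[0,0,0],[0,0,0]]
    - [0,[0,0,0],[0,0,0]]
    - [0,[0,0,0],[0,0,0]]
    - [0,[0,0,0],[0,0,0]]
    - [0,[0,0,0],[0,0,0]]
  grip_force: 80

```text
clock: 3.95
eef_pos: [0.5681, -0.1766, 0.2278]
eef_rot: [0.405, 0.579, -0.405, 0.579]
contact_force: [0.5, 0.3, -0.5]
finger_gap: 0.0
```

The gap is 0, so the fingers closed without the bar. I'll look.

```bash
python3 - <<'E'
from cell import bot
import cv2,numpy as np
a=bot.capture('wrist')['image'][130:420,130:430,::-1];b=bot.capture('scene')['image'][190:330,150:290,::-1]
cv2.imwrite('pics/m.png',np.hstack([cv2.resize(a,(400,387)),cv2.resize(b,(387,387),interpolation=cv2.INTER_CUBIC)]))
print(bot.observe()['finger_gap'])
E
```

```text
8.633313807413066e-05
```

View pics/m.png

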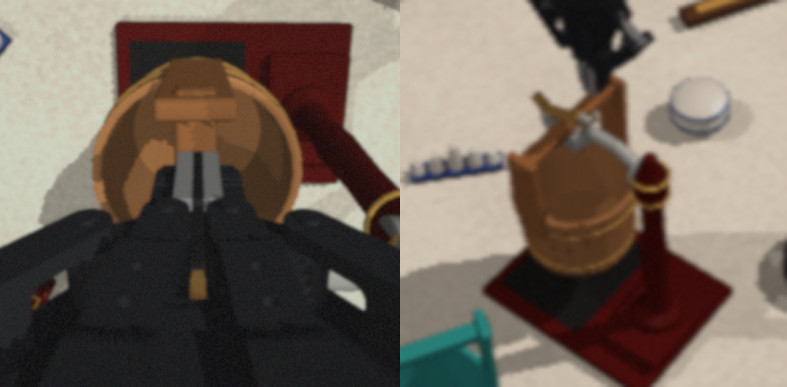

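```bash
python3 - <<'E'
from h import *
from cell import bot
import cv2
s=bot.observe();print(s['eef_pos'],s['qpos'])
q=lambda X:(proj(S,X)-(150,190))*2.764+(400,0)
for z in(.20,.214,.228,.25,.27):print('tip',z,q([.568,-.1766,z]))
for l in(-.055,0,.039,.055):
    a=np.radians(20);X=np.array([.581-np.sin(a)*l,-.2145+np.cos(a)*l,.238]);print('bar',l,q(X))
im=bot.capture('scene')['image'][205:265,185:245,::-1]
cv2.imwrite('pics/m2.png',cv2.resize(im,(600,600),interpolation=cv2.INTER_CUBIC))
for z in(.20,.214,.228,.25,.27):print('tip10',z,(proj(S,[.568,-.1766,z])-(185,205))*10)
E
```

```text
[ 0.56807037 -0.17660722  0.22779074] [-3.79667228e-01  4.18224376e-01  1.51381907e+00  1.01685849e-05
  1.20954782e+00 -7.29820730e-01]
tip 0.2 [597.84526511 120.75671012]
tip 0.214 [596.89730347 110.52557133]
tip 0.228 [595.93377118 100.12638197]
tip 0.25 [594.38725514  83.43517897]
tip 0.27 [592.94581717  67.87806017]
bar -0.055 [524.00592439 157.21184882]
bar 0 [565.68214029 118.85499144]
bar 0.039 [593.84755413  92.93285003]
bar 0.055 [605.08783644  82.58781519]
tip10 0.2 [365.79328911 286.89113648]
tip10 0.214 [362.36361602 249.87543896]
tip10 0.228 [358.87760917 212.25174375]
tip10 0.25 [353.2823992  151.86388917]
tip10 0.27 [348.06735591  95.57908889]
```

View pics/m2.png

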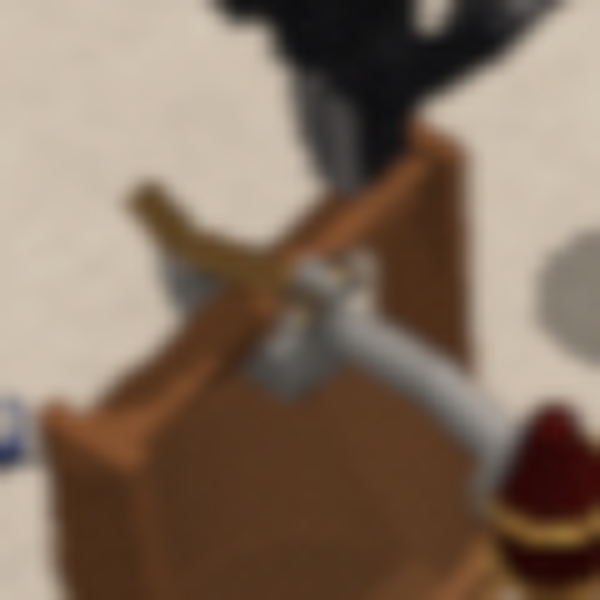

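In this view the closed fingertips end at about the bar's top (z ≈ 0.236) instead of the nominal 0.214. I'll raise the tool, with the fingers still shut, to see where the tips really are relative to the TCP.

send_rows:
  plan:
    - [0,[-2,0,0],[0,0,0]]
    - [0,[-4,0,0],[0,0,0]]
    - [0,[-6,0,0],[0,0,0]]
    - [0,[-6,0,0],[0,0,0]]
    - [0,[-6,0,0],[0,0,0]]

```text
clock: 4.52
eef_pos: [0.5684, -0.1767, 0.2885]
eef_rot: [0.405, 0.579, -0.405, 0.58]
contact_force: [-0.4, 0.1, -0.8]
finger_gap: -0.0002
```

```bash
python3 - <<'E'
from h import *
from cell import bot
import cv2
s=bot.observe();p=s['eef_pos'];print(p,s['finger_gap'])
b=bot.capture('scene')['image'][190:265,180:255,::-1];a=bot.capture('wrist');m=a['mount']
np.savez('w3.npz',pos=p,rot=s['eef_rot'],m=m,k=[a['fx'],a['cx'],a['cy']])
cv2.imwrite('pics/m3.png',np.hstack([cv2.resize(b,(400,400),interpolation=cv2.INTER_CUBIC),cv2.resize(a['image'][150:350,180:380,::-1],(400,400))]))
for x in(-.014,0,.014):
    print(x,'scene crop',(proj(S,p-[0,0,x])-(180,190))*400/75)
    for z in(-.011,0):
        q=m[:3,:3].T@(np.array([x,0,z])-m[:3,3]);print('  wrist',(a['fx']*q[:2]/q[2]+(a['cx'],a['cy'])-(180,150))*2+(400,0))
E
```

```text
[ 0.56836536 -0.17672505  0.28853297] -0.00018433580476579002
-0.014 scene crop [207.80147458  81.15034295]
  wrist [602.35511977 172.34767838]
  wrist [602.23203805 215.01125129]
0 scene crop [209.83284502 103.08508068]
  wrist [601.88196849 153.34182032]
  wrist [601.77636517 192.98644574]
0.014 scene crop [211.82990526 124.6493368 ]
  wrist [601.47849202 137.13470657]
  wrist [601.38675963 174.15498437]
```

View pics/m3.png

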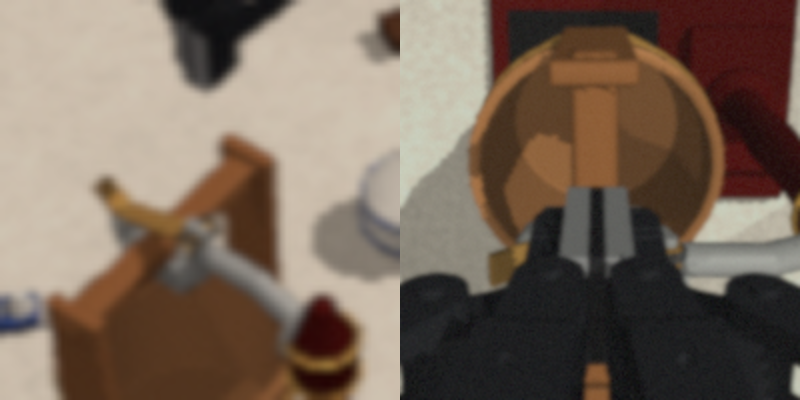

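The real fingertips sit about 10–12 mm behind the reported TCP, roughly 24 mm short of the stated geometry. The scene crop has the tip at row ~88, where x = -14 mm projects to row 81 and x = 0 to row 103. That explains the miss, so I'll go about 24 mm lower, aiming for TCP z ≈ 0.204.

send_rows:
  plan:
    - [80,[0,0,0],[0,0,0]]
    - [80,[0,0,0],[0,0,0]]
    - [80,[0,0,0],[0,0,0]]
    - [80,[0,0,0.1],[0,0,0]]
    - [80,[0,0,0.1],[0,0,0]]
    - [80,[1,0,0.1],[0,0,0]]
    - [80,[2.5,0,0.1],[0,0,0]]
    - [80,[4,0,0.1],[0,0,0]]
    - [80,[5.5,0,0.1],[0,0,0]]
    - [80,[6.5,0,0.1],[0,0,0]]
    - [80,[7.5,0,0.1],[0,0,0]]
    - [80,[7.5,0,0.1],[0,0,0]]

```text
clock: 5.62
eef_pos: [0.5676, -0.1773, 0.2106]
eef_rot: [0.405, 0.58, -0.406, 0.578]
contact_force: [0.0, 0.2, -0.5]
finger_gap: 0.0683
```

send_rows:
  plan:
    - [80,[0.5,0,0],[0,0,0]]
    - [80,[0.9,0,0],[0,0,0]]
    - [50,[0.9,0,0],[0,0,0]]
    - [40,[0.9,0,0],[0,0,0]]
    - [35,[0.9,0,0],[0,0,0]]
    - [30,[0.9,0,0],[0,0,0]]

```text
clock: 6.12
eef_pos: [0.5686, -0.1776, 0.2042]
eef_rot: [0.405, 0.579, -0.405, 0.58]
contact_force: [-0.1, -0.4, 0.6]
finger_gap: 0.0256
```

```bash
python3 - <<'E'
from h import *
from cell import bot
import cv2
s=bot.observe();p=s['eef_pos'];print(p,s['finger_gap'],s['contact_force'])
b=bot.capture('scene')['image'][190:265,180:255,::-1];a=bot.capture('wrist')
cv2.imwrite('pics/m4.png',np.hstack([cv2.resize(b,(400,400),interpolation=cv2.INTER_CUBIC),cv2.resize(a['image'][150:350,180:380,::-1],(400,400))]))
E
```

```text
[ 0.56858354 -0.1776271   0.20419302] 0.02562375549345653 [-0.08208682 -0.36520835  0.58047634]
```

View pics/m4.png

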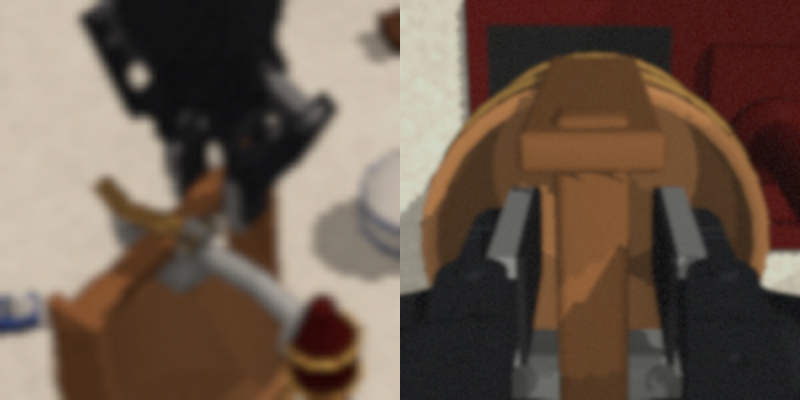

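The fingers now straddle the bar with the tips below it. The bar is at column 594 and the fingers at 530 and 660. Closing.

send_rows:
  plan:
    - [15,[0,0,0],[0,0,0]]
    - [10,[0,0,0],[0,0,0]]
    - [5,[0,0,0],[0,0,0]]
    - [5,[0,0,0],[0,0,0]]
    - [5,[0,0,0],[0,0,0]]
  grip_force: 90

```text
clock: 6.63
eef_pos: [0.5684, -0.1776, 0.2041]
eef_rot: [0.405, 0.579, -0.405, 0.58]
contact_force: [-1.7, 0.1, 3.5]
finger_gap: 0.0137
```

send_rows:
  plan:
    - [0,[-0.2,0,0],[0,0,0]]
    - [0,[-0.5,0,0],[0,0,0]]
    - [0,[-0.8,0,0],[0,0,0]]
    - [0,[-1.1,0,0],[0,0,0]]
    - [0,[-1.1,0,0],[0,0,0]]

```text
clock: 7.05
eef_pos: [0.5683, -0.1775, 0.215]
eef_rot: [0.405, 0.58, -0.405, 0.579]
contact_force: [-0.2, 0.2, -3.5]
finger_gap: 0.0136
```

send_rows:
  plan:
    - [0,[-0.3,0,0],[0,0,0]]
    - [0,[-0.6,0,0],[0,0,0]]
    - [0,[-0.8,0,0],[0,0,0]]
    - [0,[-0.8,0,0],[0,0,0]]
    - [0,[-0.8,0,0],[0,0,0]]

```text
clock: 7.47
eef_pos: [0.5681, -0.1775, 0.2225]
eef_rot: [0.405, 0.58, -0.405, 0.579]
contact_force: [-1.2, -0.9, -7.2]
finger_gap: 0.0138
```

```bash
python3 - <<'E'
from h import *
from cell import bot
import cv2
s=bot.observe();p=s['eef_pos'];print(p,s['finger_gap'],s['contact_force'],s['moment'])
b=bot.capture('scene')['image'][190:290,170:270,::-1];a=bot.capture('wrist')
cv2.imwrite('pics/m5.png',np.hstack([cv2.resize(b,(500,500),interpolation=cv2.INTER_CUBIC),cv2.resize(a['image'][150:350,200:320,::-1],(300,500))]))
E
```

```text
[ 0.56812393 -0.17746085  0.2225288 ] 0.013750701514142687 [-1.16243154 -0.89266617 -7.24555159] [ 0.23313175  0.32697669 -0.07851972]
```

View pics/m5.png

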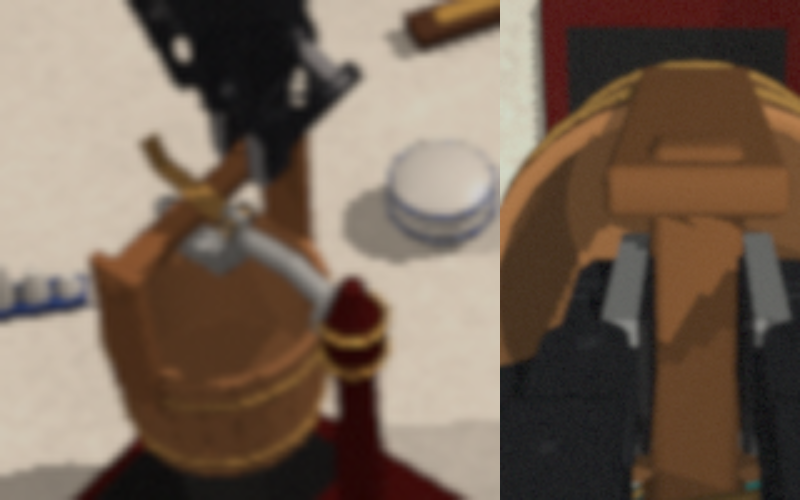

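The keeper is lifted by the bar, at about 7 N total, with no wrenching. One more millimetre up, then draw forward along tool -y.

send_rows:
  plan:
    - [0,[-0.1,0,0],[0,0,0]]
    - [0,[-0.1,-0.3,0],[0,0,0]]
    - [0,[-0.1,-0.6,0],[0,0,0]]
    - [0,[-0.1,-0.9,0],[0,0,0]]
    - [0,[-0.1,-1.2,0],[0,0,0]]
    - [0,[-0.1,-1.5,0],[0,0,0]]

```text
clock: 8.07
eef_pos: [0.5542, -0.1829, 0.2241]
eef_rot: [0.405, 0.579, -0.405, 0.58]
contact_force: [0.1, -0.2, -5.9]
finger_gap: 0.0138
```

send_rows:
  plan:
    - [0,[0,-0.4,0],[0,0,0]]
    - [0,[0,-0.8,0],[0,0,0]]
    - [0,[0,-1.2,0],[0,0,0]]
    - [0,[0,-1.6,0],[0,0,0]]
    - [0,[0,-2.0,0],[0,0,0]]

```text
clock: 8.48
eef_pos: [0.5351, -0.1898, 0.2239]
eef_rot: [0.405, 0.579, -0.405, 0.579]
contact_force: [-0.7, 0.1, -3.2]
finger_gap: 0.0138
```

send_rows:
  plan:
    - [0,[0,-0.5,0],[0,0,0]]
    - [0,[0,-1,0],[0,0,0]]
    - [0,[0,-1.7,0],[0,0,0]]
    - [0,[0,-2.4,0],[0,0,0]]
    - [0,[0,-3.2,0],[0,0,0]]
    - [0,[0,-4,0],[0,0,0]]
    - [0,[0,-5,0],[0,0,0]]
    - [0,[0,-5,0],[0,0,0]]
    - [0,[0,-5,0],[0,0,0]]
    - [0,[0,-5,0],[0,0,0]]

```text
clock: 9.32
eef_pos: [0.4887, -0.2068, 0.2239]
eef_rot: [0.405, 0.579, -0.405, 0.58]
contact_force: [-0.2, 0.2, -2.4]
finger_gap: 0.0138
```

```bash
python3 - <<'E'
from go import *
import cv2
s=bot.observe();print(s['contact_force'],s['moment'])
# dish: refined centre from top, inner floor colour vs rim; scene and top estimates
from h import *
for n,C in(('top',T),('scene',S)):
    im=bot.capture(n)['image'];h=cv2.cvtColor(im,cv2.COLOR_RGB2HSV)
    u,v=proj(C,[.568,.27,.005]).astype(int);w=40
    sub=h[v-w:v+w,u-w:u+w]
    m=((sub[...,0]>35)&(sub[...,0]<130)&(sub[...,1]>40)).astype(np.uint8)
    c=max(cv2.findContours(m,0,1)[0],key=cv2.contourArea);e=cv2.fitEllipse(cv2.convexHull(c))
    uv=(e[0][0]+u-w,e[0][1]+v-w);print(n,uv,e[1],ray(C,uv,.013),ray(C,uv,.005))
    cv2.imwrite(f'pics/d{n}.png',im[:,:,::-1])
a,b=cv2.imread('pics/dtop.png')[130:250,140:400],cv2.imread('pics/dscene.png')[160:310,150:390]
cv2.imwrite('pics/off.png',np.vstack([cv2.resize(a,(640,295)),cv2.resize(b,(480,300))] if 0 else [cv2.resize(a,(480,222)),cv2.resize(b,(480,300))]))
E
```

```text
[-0.20188378  0.19311325 -2.36786564] [ 0.07730563  0.02945245 -0.00678918]
top (np.float64(186.97278594970703), np.float64(200.71051788330078)) (47.31843948364258, 48.70548629760742) [0.56663478 0.2725884  0.013     ] [0.56801142 0.27406419 0.005     ]
scene (np.float64(345.1626739501953), np.float64(215.74693298339844)) (30.816186904907227, 42.18243408203125) [0.57180497 0.26826154 0.013     ] [0.56642928 0.2742224  0.005     ]
```

View pics/off.png

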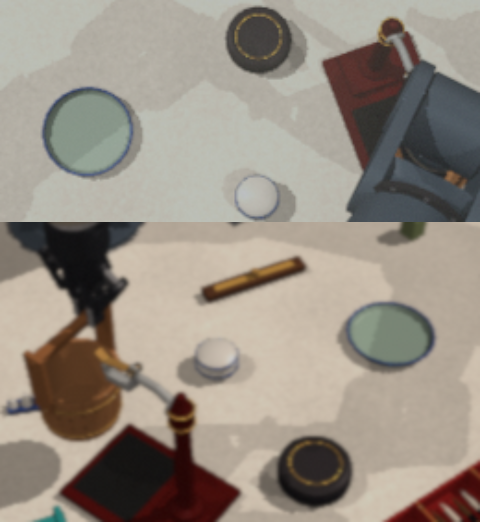

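Off the hook, with the lower scene panel showing the pail clear of it. The force on the tool is about the pail's weight (2.4 N), and the dish estimates from the two cameras agree to a few millimetres at (0.5675, 0.273). I've used 12 views, so further checks will be numeric. I'll back off a little further, then carry the pail to the dish.

send_rows:
  plan:
    - [0,[-0.3,-0.7,0],[0,0,0]]
    - [0,[-0.6,-1.8,0],[0,0,0]]
    - [0,[-1,-2.8,-0.3],[0,0,0]]
    - [0,[-1,-3,-1.4],[0,0,0]]
    - [0,[-1,-2.4,-3],[0,0,0]]
    - [0,[-1,-1.4,-4.8],[0,0,0]]
    - [0,[-1,-0.4,-6.6],[0,0,0]]
    - [0,[-1,0.6,-8.4],[0,0,0]]
    - [0,[-1,1.6,-10.2],[0,0,0]]
    - [0,[-1,2.6,-12],[0,0,0]]
    - [0,[-1,3.6,-13.8],[0,0,0]]
    - [0,[-1,4.6,-15.6],[0,0,0]]

```text
clock: 10.42
eef_pos: [0.4776, -0.0432, 0.2341]
eef_rot: [0.405, 0.579, -0.405, 0.58]
contact_force: [0.4, -0.3, -2.0]
finger_gap: 0.0136
```

send_rows:
  plan:
    - [0,[0,1,-1.8],[0,0,0]]
    - [0,[0,2,-3.6],[0,0,0]]
    - [0,[0,3,-5.4],[0,0,0]]
    - [0,[0,4,-7.2],[0,0,0]]
    - [0,[0,5,-9],[0,0,0]]
    - [0,[0,6,-10.8],[0,0,0]]
    - [0,[0,7,-12.6],[0,0,0]]
    - [0,[0,8,-14.4],[0,0,0]]
    - [0,[0,9,-16],[0,0,0]]
    - [0,[0,10,-17.6],[0,0,0]]
    - [0,[0,11,-19],[0,0,0]]
    - [0,[0,12,-20.4],[0,0,0]]

```text
clock: 11.42
eef_pos: [0.5204, 0.1893, 0.2341]
eef_rot: [0.405, 0.579, -0.405, 0.579]
contact_force: [0.6, -1.1, -2.9]
finger_gap: 0.0139
```

```bash
python3 - <<'E'
from go import *
delta([.555,.310,.234],19.8)
print(bot.observe()['finger_gap'])
E
```

```text
clk 11.4167 q [ 0.26  0.34  1.62  0.    1.19 -0.09] pos [0.5204 0.1893 0.2341] F [ 0.6 -1.1 -2.9]
tool axes [[0.0, 0.939, 0.343], [0.0, 0.343, -0.939], [-1.0, 0.0, -0.0]]
shift cm [  0.02   7.4  -10.15] turn [ 0.26 -0.01 -0.01]
0.013869894736692886
```

send_rows:
  plan:
    - [0,[0,1.2,-1.6],[0,0,0]]
    - [0,[0,2.4,-3.2],[0,0,0]]
    - [0,[0,3.6,-4.8],[0,0,0]]
    - [0,[0,4.7,-6.3],[0,0,0]]
    - [0,[0,5.6,-7.6],[0,0,0]]
    - [0,[0,6.4,-8.7],[0,0,0]]
    - [0,[0,7,-9.5],[0,0,0]]
    - [0,[0,7.4,-10.1],[0,0,0]]
    - [0,[0,7.4,-10.1],[0,0,0]]
    - [0,[0,7.4,-10.1],[0,0,0]]
    - [0,[0,7.4,-10.1],[0,0,0]]

```text
clock: 12.33
eef_pos: [0.5557, 0.308, 0.2338]
eef_rot: [0.405, 0.579, -0.405, 0.579]
contact_force: [-0.1, -0.4, -1.7]
finger_gap: 0.0139
```

```bash
cat > pose.py <<'E'
# silhouette fit of the pail in scene (+top) views: model = rim/foot frustum hull, image = cedar-brown mask
from h import *
from cell import bot
import cv2
def mask(im):
    h=cv2.cvtColor(im,cv2.COLOR_RGB2HSV);return ((h[...,0]<20)&(h[...,1]>85)&(h[...,2]>40)).astype(np.uint8)
th=np.linspace(0,2*np.pi,72,endpoint=False)
def model(C,foot,tilt):  # tilt=(dx,dy) of axis per unit height
    a=np.array([tilt[0],tilt[1],1]);a/=np.linalg.norm(a);e1=np.cross([0,1,0],a);e1/=np.linalg.norm(e1);e2=np.cross(a,e1)
    P=[foot+r*(np.cos(t)*e1+np.sin(t)*e2)+h*a for r,h in((.052,0),(.060,.085)) for t in th]
    return cv2.convexHull(np.array([proj(C,X) for X in P],np.float32))[:,0]
if __name__=='__main__':
    from scipy.optimize import minimize
    s=bot.observe();p=s['eef_pos'];print(p,s['finger_gap'],s['contact_force'])
    im=bot.capture('scene')['image'];cv2.imwrite('pics/p.png',im[:,:,::-1])
    f0=np.array([p[0]+.0126,p[1]-.0369,p[2]-.2041+.076])
    hull=model(S,f0,(0,0));x0,y0=hull.min(0)-8;x1,y1=hull.max(0)+8
    m=mask(im);print('box',x0,y0,x1,y1)
    for v in range(int(y0)-25,int(y1)+2,3):
        r=np.nonzero(m[v,int(x0)-10:int(x1)+10])[0]+int(x0)-10
        c=np.zeros(m.shape,np.uint8);cv2.fillPoly(c,[np.round(hull).astype(int)],1);q=np.nonzero(c[v])[0]
        print(v,(r.min(),r.max(),len(r)) if len(r) else None,(q.min(),q.max()) if len(q) else None)
E
python3 pose.py
```

```text
[0.55571195 0.30800332 0.23384361] 0.013881939083983351 [-0.12216666 -0.44896331 -1.65454445]Traceback (most recent call last):
  File "pose.py", line 17, in <module>
    hull=model(S,f0,(0,0));x0,y0=hull.min(0)-8;x1,y1=hull.max(0)+8
  File "pose.py", line 9, in model
    a=np.array([tilt[0],tilt[1],1]);a/=np.linalg.norm(a);e1=np.cross([0,1,0],a);e1/=np.linalg.norm(e1);e2=np.cross(a,e1)
                                    ^^^^^^^^^^^^^^^^^^^^
numpy._core._exceptions._UFuncOutputCastingError: Cannot cast ufunc 'divide' output from dtype('float64') to dtype('int64') with casting rule 'same_kind'
```

```bash
sed -i 's/tilt\[1\],1\])/tilt[1],1.])/' pose.py; python3 pose.py
```

```text
[0.55576494 0.30796826 0.23389151] 0.013820870808859078 [ 0.65503306 -1.09656808 -1.82726202]
box 323.90286 152.11655 380.6668 213.56133
127 None None
130 None None
133 None None
136 None None
139 None None
142 (np.int64(362), np.int64(364), 3) None
145 (np.int64(360), np.int64(363), 4) None
148 (np.int64(358), np.int64(362), 5) None
151 (np.int64(356), np.int64(368), 9) None
154 (np.int64(353), np.int64(368), 16) None
157 (np.int64(350), np.int64(367), 18) None
160 (np.int64(347), np.int64(366), 18) (np.int64(345), np.int64(354))
163 (np.int64(340), np.int64(366), 27) (np.int64(338), np.int64(364))
166 (np.int64(336), np.int64(367), 32) (np.int64(334), np.int64(367))
169 (np.int64(334), np.int64(370), 37) (np.int64(332), np.int64(370))
172 (np.int64(333), np.int64(371), 39) (np.int64(332), np.int64(372))
175 (np.int64(333), np.int64(372), 40) (np.int64(332), np.int64(373))
178 (np.int64(333), np.int64(371), 39) (np.int64(332), np.int64(372))
181 (np.int64(333), np.int64(371), 39) (np.int64(332), np.int64(371))
184 (np.int64(334), np.int64(370), 37) (np.int64(332), np.int64(370))
187 (np.int64(333), np.int64(368), 36) (np.int64(332), np.int64(369))
190 (np.int64(333), np.int64(367), 35) (np.int64(332), np.int64(368))
193 (np.int64(333), np.int64(367), 35) (np.int64(332), np.int64(367))
196 (np.int64(334), np.int64(366), 33) (np.int64(332), np.int64(366))
199 (np.int64(337), np.int64(364), 28) (np.int64(334), np.int64(365))
202 (np.int64(341), np.int64(361), 21) (np.int64(338), np.int64(362))
205 None (np.int64(345), np.int64(358))
208 None None
211 None None
214 None None
```

The silhouette agrees with an upright pail to about 1 px on both sides, top and bottom. The foot comes out at about (0.567, 0.274), over the dish centre. Lowering about 10 cm, slowly at the end.

send_rows:
  plan:
    - [0,[0.7,0,0],[0,0,0]]
    - [0,[1.7,0,0],[0,0,0]]
    - [0,[2.8,0,0],[0,0,0]]
    - [0,[3.9,0,0],[0,0,0]]
    - [0,[5,0,0],[0,0,0]]
    - [0,[6,0,0],[0,0,0]]
    - [0,[7,0,0],[0,0,0]]
    - [0,[7.8,0,0],[0,0,0]]
    - [0,[8.5,0,0],[0,0,0]]
    - [0,[8.8,0,0],[0,0,0]]
    - [0,[9,0,0],[0,0,0]]
    - [0,[9,0,0],[0,0,0]]

```text
clock: 13.43
eef_pos: [0.5559, 0.3087, 0.1437]
eef_rot: [0.405, 0.579, -0.405, 0.579]
contact_force: [-0.3, -0.5, -3.2]
finger_gap: 0.0133
```

send_rows:
  plan:
    - [0,[0.1,0,0],[0,0,0]]
    - [0,[0.2,0,0],[0,0,0]]
    - [0,[0.3,0,0],[0,0,0]]
    - [0,[0.4,0,0],[0,0,0]]
    - [0,[0.5,0,0],[0,0,0]]
    - [0,[0.5,0,0],[0,0,0]]
    - [0,[0.6,0,0],[0,0,0]]
    - [0,[0.6,0,0],[0,0,0]]
    - [0,[0.6,0,0],[0,0,0]]

```text
clock: 14.18
eef_pos: [0.5559, 0.3086, 0.1377]
eef_rot: [0.405, 0.579, -0.405, 0.579]
contact_force: [0.3, 0.1, -1.6]
finger_gap: 0.0136
```

```bash
python3 pose.py | grep -v None
```

```text
[0.55585295 0.30864573 0.13774744] 0.013639638708422002 [ 0.32374981  0.0563232  -1.63953043]
box 321.09335 175.46973 375.85126 235.18173
183 (np.int64(346), np.int64(362), 15) (np.int64(345), np.int64(347))
186 (np.int64(337), np.int64(361), 25) (np.int64(335), np.int64(358))
189 (np.int64(334), np.int64(362), 29) (np.int64(332), np.int64(363))
192 (np.int64(332), np.int64(365), 34) (np.int64(330), np.int64(366))
195 (np.int64(330), np.int64(366), 37) (np.int64(329), np.int64(367))
198 (np.int64(330), np.int64(367), 38) (np.int64(329), np.int64(368))
201 (np.int64(330), np.int64(367), 38) (np.int64(329), np.int64(367))
204 (np.int64(331), np.int64(366), 36) (np.int64(329), np.int64(366))
207 (np.int64(330), np.int64(365), 36) (np.int64(329), np.int64(365))
210 (np.int64(330), np.int64(364), 35) (np.int64(329), np.int64(364))
213 (np.int64(330), np.int64(363), 34) (np.int64(329), np.int64(363))
216 (np.int64(330), np.int64(363), 34) (np.int64(329), np.int64(362))
219 (np.int64(332), np.int64(361), 30) (np.int64(331), np.int64(361))
222 (np.int64(334), np.int64(359), 26) (np.int64(333), np.int64(359))
225 (np.int64(339), np.int64(354), 16) (np.int64(337), np.int64(356))
```

send_rows:
  plan:
    - [0,[0.1,0,0],[0,0,0]]
    - [0,[0.2,0,0],[0,0,0]]
    - [0,[0.3,0,0],[0,0,0]]
    - [0,[0.35,0,0],[0,0,0]]
    - [0,[0.35,0,0],[0,0,0]]

```text
clock: 14.65
eef_pos: [0.5558, 0.3086, 0.1341]
eef_rot: [0.405, 0.579, -0.405, 0.579]
contact_force: [-0.4, 0.4, -2.5]
finger_gap: 0.0136
```

send_rows:
  plan:
    - [0,[0.05,0,0],[0,0,0]]
    - [0,[0.1,0,0],[0,0,0]]
    - [0,[0.1,0,0],[0,0,0]]

```text
clock: 14.9
eef_pos: [0.5559, 0.3088, 0.1336]
eef_rot: [0.405, 0.579, -0.405, 0.579]
contact_force: [-2.1, -0.1, 0.7]
finger_gap: 0.0139
```

send_rows:
  plan:
    - [0,[0.05,0,0],[0,0,0]]
    - [0,[0.1,0,0],[0,0,0]]
    - [0,[0.1,0,0],[0,0,0]]

```text
clock: 15.15
eef_pos: [0.556, 0.3091, 0.1335]
eef_rot: [0.406, 0.579, -0.405, 0.58]
contact_force: [-4.2, 0.7, 9.2]
finger_gap: 0.0138
```

```bash
python3 pose.py | grep -v None|tail -12
```

```text
193 (np.int64(331), np.int64(364), 34) (np.int64(330), np.int64(366))
196 (np.int64(330), np.int64(366), 37) (np.int64(329), np.int64(367))
199 (np.int64(330), np.int64(367), 38) (np.int64(329), np.int64(368))
202 (np.int64(330), np.int64(367), 38) (np.int64(329), np.int64(367))
205 (np.int64(330), np.int64(366), 37) (np.int64(329), np.int64(366))
208 (np.int64(330), np.int64(365), 36) (np.int64(329), np.int64(365))
211 (np.int64(330), np.int64(364), 35) (np.int64(329), np.int64(364))
214 (np.int64(330), np.int64(363), 34) (np.int64(329), np.int64(363))
217 (np.int64(330), np.int64(363), 34) (np.int64(329), np.int64(362))
220 (np.int64(332), np.int64(360), 29) (np.int64(331), np.int64(361))
223 (np.int64(335), np.int64(359), 25) (np.int64(333), np.int64(359))
226 (np.int64(339), np.int64(354), 16) (np.int64(337), np.int64(356))
```

Contact came at the height expected for the dish floor (TCP 0.1335 against 0.133 predicted). I'll ease off 1 mm and open.

send_rows:
  plan:
    - [0,[-0.05,0,0],[0,0,0]]
    - [0,[-0.1,0,0],[0,0,0]]
    - [0,[-0.1,0,0],[0,0,0]]
  grip_force: 60

```text
clock: 15.45
eef_pos: [0.556, 0.3088, 0.1336]
eef_rot: [0.405, 0.579, -0.405, 0.579]
contact_force: [-1.7, 2.4, 3.7]
finger_gap: 0.0137
```

send_rows:
  plan:
    - [18,[0,0,0],[0,0,0]]
    - [22,[0,0,0],[0,0,0]]
    - [28,[0,0,0],[0,0,0]]
    - [36,[0,0,0],[0,0,0]]
    - [46,[0,0,0],[0,0,0]]
    - [56,[0,0,0],[0,0,0]]
    - [60,[0,0,0],[0,0,0]]
  grip_force: 20

```text
clock: 16.03
eef_pos: [0.5559, 0.3086, 0.1332]
eef_rot: [0.405, 0.579, -0.405, 0.579]
contact_force: [0.8, 0.4, 0.4]
finger_gap: 0.051
```

```bash
python3 pose.py | grep -v None|tail -13
```

```text
190 (np.int64(333), np.int64(362), 30) (np.int64(332), np.int64(363))
193 (np.int64(331), np.int64(364), 34) (np.int64(330), np.int64(365))
196 (np.int64(330), np.int64(366), 37) (np.int64(329), np.int64(367))
199 (np.int64(330), np.int64(367), 38) (np.int64(329), np.int64(368))
202 (np.int64(330), np.int64(366), 37) (np.int64(329), np.int64(367))
205 (np.int64(330), np.int64(366), 37) (np.int64(329), np.int64(366))
208 (np.int64(330), np.int64(365), 36) (np.int64(329), np.int64(365))
211 (np.int64(330), np.int64(364), 35) (np.int64(329), np.int64(364))
214 (np.int64(330), np.int64(363), 34) (np.int64(329), np.int64(363))
217 (np.int64(330), np.int64(363), 34) (np.int64(329), np.int64(362))
220 (np.int64(332), np.int64(360), 29) (np.int64(330), np.int64(361))
223 (np.int64(335), np.int64(359), 25) (np.int64(333), np.int64(359))
226 (np.int64(340), np.int64(354), 15) (np.int64(337), np.int64(356))
```

Released, and the pail did not move. I'll retreat straight up.

send_rows:
  plan:
    - [70,[0,0,0],[0,0,0]]
    - [80,[0,0,0],[0,0,0]]
    - [80,[-1,0,0],[0,0,0]]
    - [80,[-2.5,0,0],[0,0,0]]
    - [80,[-4.5,0,0],[0,0,0]]
    - [80,[-7,0,0],[0,0,0]]
    - [80,[-10,0,0],[0,0,0]]
    - [80,[-13,0,0],[0,0,0]]
    - [80,[-15,0,-2],[0,0,0]]
    - [80,[-16,0,-5],[0,0,0]]
    - [80,[-16,0,-8],[0,0,0]]
    - [80,[-16,0,-8],[0,0,0]]

```text
clock: 17.08
eef_pos: [0.5266, 0.3878, 0.295]
eef_rot: [0.405, 0.58, -0.403, 0.58]
contact_force: [-0.3, -0.5, -0.4]
finger_gap: 0.0685
```

```bash
python3 - <<'E'
from pose import *
s=bot.observe();print(s['eef_pos'],s['finger_gap'],s['contact_force'])
out={}
for n,C in(('scene',S),('top',T)):
    m=mask(bot.capture(n)['image']);best=[]
    h0=model(C,np.array([.567,.273,.005]),(0,0));b=[int(x) for x in(*(h0.min(0)-6),*(h0.max(0)+6))]
    print(n,'mask area',m[b[1]:b[3],b[0]:b[2]].sum(),b)
    # IoU of mask (hull) against model over foot x,y, tilt 0
    if n=='scene':
        sub=np.zeros_like(m);sub[b[1]:b[3],b[0]:b[2]]=m[b[1]:b[3],b[0]:b[2]]
        for dx in np.arange(-.016,.017,.004):
            for dy in np.arange(-.016,.017,.004):
                c=np.zeros_like(m);cv2.fillPoly(c,[np.round(model(C,np.array([.5675+dx,.273+dy,.005]),(0,0))*16).astype(int)],1,shift=4)
                best.append(((c&sub).sum()/((c|sub).sum()),round(.5675+dx,4),round(.273+dy,4)))
        print(sorted(best)[-4:])
    else:
        for v in range(b[1],b[3],4):
            r=np.nonzero(m[v,b[0]-10:b[2]+10])[0]+b[0]-10
            if len(r):print(v,r.min(),r.max(),len(r))
        print('pred foot',proj(T,[.5675,.273,.005]),'rim',proj(T,[.5675,.273,.09]),'hull',h0.min(0),h0.max(0))
E
```

```text
[0.52663819 0.38777482 0.29499651] 0.06845230047381715 [-0.30988564 -0.47546458 -0.3598378 ]
scene mask area 1453 [322, 178, 373, 233]
[(np.float64(0.8551282051282051), np.float64(0.5675), np.float64(0.273)), (np.float64(0.8599096191091027), np.float64(0.5635), np.float64(0.281)), (np.float64(0.8621134020618557), np.float64(0.5635), np.float64(0.277)), (np.float64(0.8662790697674418), np.float64(0.5675), np.float64(0.277))]
top mask area 1607 [154, 168, 211, 224]
176 177 187 11
180 169 198 30
184 165 200 36
188 163 202 40
192 161 203 43
196 151 203 53
200 152 204 53
204 156 203 48
208 163 202 40
212 167 199 33
216 173 194 22
pred foot [187.35071224 200.88479744] rim [181.8326122  195.70230849] hull [160.12297 174.69522] [205.10463 218.62401]
```

Both cameras put the pail on the dish centre to within about 4 mm, upright, and the gripper is clear. Handing in.

```bash
python3 -c "
from cell import bot
print(bot.job_done(), bot.observe()['clock'])"
```

```text
the job is handed in; nothing more can be done
the job is handed in; nothing more can be done
```

The cedar pail is off the hook and standing upright in the drip dish, released, and the job is handed in; no verdict is given. I held it by the crossbar, pressed the keeper up with the bar (about 7 N on the wrist) and drew it off forward. I then lowered it gently and backed the gripper away.

- **First grasp missed:** the fingertips really sit about 24 mm further back than the stated geometry, so the fingers closed above the bar. No force showed, and the second grasp, about 24 mm lower, held.
- **Placing:** the foot touched at the height expected for the dish floor (TCP 0.1335 m against 0.133 m predicted). The most I pressed down was about 9 N.
- **Last checks:** after release, both cameras put the foot within about 4 mm of the dish centre I measured. The outline matched an upright pail to about 1 px while I was lowering it. The gripper was clear by about 17 s.
- **Weaker checks:** the keeper was only seen shut earlier, in the picture taken after the pail came off. The bystanders were not checked after the placing, but the carried pail and the arm passed well above them and felt no contact.

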